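# Clamp the columns from the storage tray

### The arm

A 6-joint arm with a two-finger parallel gripper is mounted at the origin on a cart in front of the work surface, level with it; the furniture and walls round the work are solid. World frame = base frame: x ahead of the robot, y to its left, z up, the work surface at z = 0. Lengths are in m, angles in degrees, forces in N, time in s.
With the tool pointing down it reaches from about 0.4 to 0.825 m from the base axis. Payload 7 kg.
Tool frame: the origin (TCP) lies on the centre line of the jaws, within the pads' length; the fingertips stand 19 mm ahead of it and the grasp point (between the pads) is the TCP; z points along the fingers, y is the line along which they close (so a half turn about z gives the same grasp; the last joint's range is limited). The gripper opens to 88 mm and grips with 3 to 60 N. Pads are 19 mm wide; open, the fingers measure 130 mm over their backs; the gripper's body (78 mm by 193 mm) begins 47 mm behind the grasp point.
Start: joints at [-60.441, 20.546, 0.682, 0, -70.136, -16.507], TCP at [0.152, -0.658, 0.246] pointing down, gripper open.
Joint ranges: [-176.03, 176.03], [-82.01, 121.73], [-58.28, 71.71], [-173.87, 95.51], [-174.79, -0.11], [-173.66, 173.66]. Speed limits (degrees/s): [136.94, 136.94, 172.46, 180, 180, 180].

### API

Orientations are given as [roll, pitch, yaw] about the fixed x, y, z axes, in that order (R = Rz(yaw) Ry(pitch) Rx(roll)).
In Python, from plant import * gives the robot as it stands. The module is installed in compiled form; this text tells all that it offers.
- The arm moves only by the tool play_rows, never from a script. Its argument "deltas" is a list of rows, each a list of 6 numbers: the shift along the world's x, y, z scaled (see below), then the turn, a rotation vector about the world's x, y, z scaled (see below). A call has 1 to 10 rows; each row shifts and turns the commanded pose from where the row before left it; what a row does not reach is not made up. The controller multiplies each number of a shift by 800 mm and each number of a turn by 180 degrees. A row lasts 1/10 s, in which the tool goes at most 50 mm and 8.59 degrees, less where a joint would pass 70% of its speed; a pose out of reach is approached as far as the arm can. A call with a number of a shift or a turn outside -1 to 1 is refused whole. A call with a gripper value outside its range is refused whole. "gripper" is the gripper command: -1 is shut, 1 is fully open, values between are in proportion, set as the call begins (left out, the last holds). The fingers move at their own pace and stop on an object; the grip force is fixed at half the most. Time passes only in rows, so rows that do not move let the fingers close. It gives the time, the measured TCP pose, the force, the opening and the grip force at its end, in the units of the state.
- get_obs(): the state, without advancing time (a new reading comes with each control period).
- snapshot(name): name is "side" or "top"; returns (picture, depth): 400x640x3 uint8, blue, green, red; 400x640 float32, m along the optical axis (not along the pixel's ray), 0 where there is no reading.
- camera_model(name): a dict with "fx", "fy", "cx", "cy" (pixels), "world_to_cam" (4x4, takes a point from world to camera coordinates). Camera axes: x right, y down, z forward; pixel columns grow to the right and rows downward; lengths in m; the calibration is good to about 2 mm. A picture is of the moment at which its call begins. camera_model takes no time and is no camera call.
- close_job(): hands the job in; it is judged then, once.
The state is a dict: "clock": time; "joint_pos": joint angles; "qvel": joint speeds; "tau": joint torques, N m; "tool_pos": TCP position; "orientation": TCP orientation; "force": force on the tool from outside, world axes, zero at the start; "moment": the same for the moment, N m; "opening": finger opening in m; "gripper_force": force on a finger pad.
Only numpy, scipy, OpenCV 4.12 (cv2) and the standard library are available. Lean on these libraries where they do the work, as an engineer would, in place of code of your own. Each camera call takes 0.05 s, during which the arm holds its last target. There are 200 camera calls.

### The job

Lift the lid off the steel storage tray by its knob and lay it on the rubber mat, then take out every column that is in the tray (one or two) and lay each in its own clamp, resting in both saddles with its middle between them; swing the clamp's strap fully down over the tube and only then swing its bolt upright into the strap's slot. Shut and bolt a clamp that stays empty in the same way, and finally put the lid back on the tray, properly seated; leave the other things on the bench where they are.

Things in the scene. Friction and masses are not known exactly. Their poses are not given: they have to be found in the camera images.
- tray: open steel storage tray, fixed, 173 (its x) by 166 (its y) by 46 mm high, walls 4 mm; origin at the centre of its underside. Inside, two rubber bars across it (x from 40 to 80 mm either side of the middle) carry the columns in two troughs (y from 12 to 55 mm either side; bottoms 14 mm, ridges 34 mm above the worktop); between the bars the floor is 4 mm above the worktop
- tray_rim (a point): centre of the tray's mouth, level with the top of its walls (46 mm above the worktop), axes as the tray's; the lid's origin comes here when the lid is on
- lid: loose aluminium lid, 177 (x) by 170 by 5 mm, 0.18 to 0.29 kg; ribs under it, 5 mm deep, drop inside the tray's walls with 4 mm of play. Origin at the centre of the plate's underside (7 mm above the worktop when on the mat). In its middle a round black knob, 26 mm across from 15 to 31 mm above the origin (thin stem below, top at 35 mm)
- mat: thin flat dark rubber mat, fixed, 195 (x) by 188 (y) by 2 mm, where the lid is put aside; origin at the centre of its underside
- column_0: loose steel column, 0.2 to 0.33 kg: round tube, 20 mm diameter, with a hexagonal fitting (26 mm across flats, 18 mm long) at each end, 140 mm long over the fittings; origin at the middle of its axis, x along it. In the tray it lies about along the tray's x, some 34 mm to one side of the middle, axis 27 mm above the worktop. May be absent
- column_1: a second column just like column_0, on the other side of the tray. May be absent
- clamp_a: one of two identical fixed column clamps: base plate 150 (x) by 100 (y) by 10 mm, origin under its centre. A column lies along x in two grey V saddles, 22 mm wide, at x = -33 and +33 mm (V 48 mm high, 40 mm wide at the top); 44 mm between them are free for fingers down to the plate. At the saddle x = +33 a steel strap is hinged on the -y side, a swing bolt on the +y side
- clamp_a_seat (a point): where the middle of a seated column's axis comes: midway between the saddles, 42 mm above the worktop, axes as the clamp's
- clamp_a_strap_hinge (a point): middle of the strap's hinge axis, at the clamp's x = 33, y = -27, z = 46 mm; the strap is 22 mm wide, 5 mm thick and ends 72 mm from the hinge in a forked ear with a 10 mm slot. When shut, its arched middle (clamp's y = -15 to +15 mm) has its top 60 mm above the worktop, the ear (y = 21 to 45 mm) 53 mm
- clamp_a_strap (a joint): swing of the strap about its hinge (axis along the clamp's x), rad: 0 shut over the tube; 2.25 to 2.5 at the start, open and leaning away from the saddle; at most 2.75. At value a it points from the hinge to the clamp's +y cos a, +z sin a. Stiff (0.05 N m), stays where left; shut fingers can push it over along its arc and press it down
- clamp_a_bolt (a joint): swing of the bolt, rad: 0 upright in the strap's slot, 0.95 to 1.3 at the start, lying outward; at most 1.5. It turns about an axis along the clamp's x through the clamp's x = 33, y = 34, z = 20 mm; at value a it points to +y sin a, +z cos a. Stiff (0.04 N m), stays where left. With the bolt up, the strap cannot pass its nut either way
- clamp_a_bolt_nut (a point): centre of the round nut at the end of the swing bolt, 20 mm in diameter and 18 mm long, 47.5 mm from the pivot (67.5 mm above the worktop when upright); moves with the bolt
- clamp_b: the other of two identical fixed column clamps: base plate 150 (x) by 100 (y) by 10 mm, origin under its centre. A column lies along x in two grey V saddles, 22 mm wide, at x = -33 and +33 mm (V 48 mm high, 40 mm wide at the top); 44 mm between them are free for fingers down to the plate. At the saddle x = +33 a steel strap is hinged on the -y side, a swing bolt on the +y side
- clamp_b_seat (a point): where the middle of a seated column's axis comes: midway between the saddles, 42 mm above the worktop, axes as the clamp's
- clamp_b_strap_hinge (a point): middle of the strap's hinge axis, at the clamp's x = 33, y = -27, z = 46 mm; the strap is 22 mm wide, 5 mm thick and ends 72 mm from the hinge in a forked ear with a 10 mm slot. When shut, its arched middle (clamp's y = -15 to +15 mm) has its top 60 mm above the worktop, the ear (y = 21 to 45 mm) 53 mm
- clamp_b_strap (a joint): swing of the strap about its hinge (axis along the clamp's x), rad: 0 shut over the tube; 2.25 to 2.5 at the start, open and leaning away from the saddle; at most 2.75. At value a it points from the hinge to the clamp's +y cos a, +z sin a. Stiff (0.05 N m), stays where left; shut fingers can push it over along its arc and press it down
- clamp_b_bolt (a joint): swing of the bolt, rad: 0 upright in the strap's slot, 0.95 to 1.3 at the start, lying outward; at most 1.5. It turns about an axis along the clamp's x through the clamp's x = 33, y = 34, z = 20 mm; at value a it points to +y sin a, +z cos a. Stiff (0.04 N m), stays where left. With the bolt up, the strap cannot pass its nut either way
- clamp_b_bolt_nut (a point): centre of the round nut at the end of the swing bolt, 20 mm in diameter and 18 mm long, 47.5 mm from the pivot (67.5 mm above the worktop when upright); moves with the bolt
- timer: bystander: white bench timer, 58 by 72 by 21 mm, at the back; origin under its centre
- petri_dish: bystander: covered round dish, 90 mm across, 15 mm high, at the back; origin under its centre
There are look-alikes about, which are no part of the job. Leave any orange look-alike of the clamp_a alone.

How it is judged (in metres and radians):
On the way, in this order (a step that is already met when the one before it is completed fails the run):
1. the lid lies flat on the mat, released (horizontal distance between lid and mat below 0.05 m and height (world z) of lid below 0.014 m and linear speed of lid below 0.03 m/s and contact force between the fingers and lid below 0.1 N), for 0.2 s.
2. every column present lies in the saddles of a clamp (((x of column_0 in the frame of clamp_a_seat between -0.013 and 0.013 m and y of column_0 in the frame of clamp_a_seat between -0.005 and 0.005 m and z of column_0 in the frame of clamp_a_seat between -0.005 and 0.005 m and angle between the x axis of column_0 and the x axis of clamp_a_seat, either way round below 0.1 rad) or (x of column_0 in the frame of clamp_b_seat between -0.013 and 0.013 m and y of column_0 in the frame of clamp_b_seat between -0.005 and 0.005 m and z of column_0 in the frame of clamp_b_seat between -0.005 and 0.005 m and angle between the x axis of column_0 and the x axis of clamp_b_seat, either way round below 0.1 rad)) and ((x of column_1 in the frame of clamp_a_seat between -0.013 and 0.013 m and y of column_1 in the frame of clamp_a_seat between -0.005 and 0.005 m and z of column_1 in the frame of clamp_a_seat between -0.005 and 0.005 m and angle between the x axis of column_1 and the x axis of clamp_a_seat, either way round below 0.1 rad) or (x of column_1 in the frame of clamp_b_seat between -0.013 and 0.013 m and y of column_1 in the frame of clamp_b_seat between -0.005 and 0.005 m and z of column_1 in the frame of clamp_b_seat between -0.005 and 0.005 m and angle between the x axis of column_1 and the x axis of clamp_b_seat, either way round below 0.1 rad))), for 0.2 s.
At the end, for the whole second after the job is handed in: each column present is in the saddles of a clamp (13 mm along, 5 mm across and in height, 0.1 rad); both clamps have the strap shut (below 0.10 rad) and the bolt upright (below 0.15 rad); the lid is seated on the tray (8 mm, 3 mm in height, 0.12 rad); all at rest (all of step 2 and value of joint each of clamp_a_strap, clamp_b_strap below 0.1 rad and value of joint each of clamp_a_bolt, clamp_b_bolt below 0.15 rad and x of lid in the frame of tray_rim between -0.008 and 0.008 m and y of lid in the frame of tray_rim between -0.008 and 0.008 m and z of lid in the frame of tray_rim between -0.003 and 0.003 m and angle between the x axis of lid and the x axis of tray, either way round below 0.12 rad and angle between lid's own z axis and vertical below 0.04 rad and linear speed of each of lid, column_0, column_1 below 0.03 m/s); the robot touches nothing.
It fails at once if timer is knocked or carried more than 4 cm (distance of timer from where it was at the start of the episode above 0.04 m).
It fails at once if petri_dish is knocked or carried more than 4 cm (distance of petri_dish from where it was at the start of the episode above 0.04 m).
It fails at once if the bolt of clamp_a is swung up while its strap is not yet down (value of joint clamp_a_bolt below 0.35 rad and value of joint clamp_a_strap above 0.5 rad).
It fails at once if the bolt of clamp_b is swung up while its strap is not yet down (value of joint clamp_b_bolt below 0.35 rad and value of joint clamp_b_strap above 0.5 rad).
Of column_0, column_1 only 1 to 2 are there at a start; the rules pass over those that are not, and their reading is None.
At some moment in a run one of lid, column_0, column_1 may be knocked a few centimetres aside while the robot is not near it.
Once in a run the grip may slacken for a moment while it holds something.
It also fails if it takes over 210 s, if anything falls off the work surface, if the arm or the gripper's body presses on something with over 40 N, if the wrist force passes 120 N, or if a joint passes its speed limit or range.

## Working session

There is one attempt and no reset: what is moved stays moved. The work goes in short steps, Python scripts to look and compute and a tool call to move; the robot and the scene stay as the last step left them, time stands still between calls to the robot, and variables do not carry over. Pictures are saved under pics/ and viewed, at most 14 in all, crops included, and the job is handed in when it is done.

Besides the shell and the picture viewer there is one more tool, called after "Call:" as name(argument=value, ...) on one line, values as JSON. play_rows: Moves the arm, as the interface text tells. Its arguments: {"type":"object","properties":{"deltas":{"type":"array","items":{"type":"array","items":{"type":"number","minimum":-1,"maximum":1}}},"gripper":{"type":"number"}},"required":["deltas"]}

```bash
mkdir -p pics
cat > h.py <<'E'
from plant import *
import numpy as np, cv2
def snap(n):
    p,d=snapshot(n); return p,d,camera_model(n)
def unproj(c,u,v,z):
    "pixel + depth -> world"
    T=np.linalg.inv(c["world_to_cam"]); u,v,z=map(np.asarray,(u,v,z))
    P=np.stack([(u-c["cx"])/c["fx"]*z,(v-c["cy"])/c["fy"]*z,z],-1)
    return P@T[:3,:3].T+T[:3,3]
def ray(c,u,v,h):
    "pixel -> world point on plane z=h"
    T=np.linalg.inv(c["world_to_cam"]); d=T[:3,:3]@np.array([(u-c["cx"])/c["fx"],(v-c["cy"])/c["fy"],1]); o=T[:3,3]
    return o+d*(h-o[2])/d[2]
def proj(c,P):
    W=np.array(c["world_to_cam"]); q=W[:3,:3]@np.array(P)+W[:3,3]
    return np.array([c["fx"]*q[0]/q[2]+c["cx"],c["fy"]*q[1]/q[2]+c["cy"]])
E
python3 - <<'E'
from h import *
for n in("top","side"):
    p,d,c=snap(n); cv2.imwrite(f"pics/{n}0.png",p); np.save(f"{n}0.npy",d)
    T=np.linalg.inv(c["world_to_cam"]); print(n,T.round(3).tolist(),c["fx"])
print(get_obs())
E
```

```text
top [[0.014, -0.991, 0.137, 0.476], [-1.0, -0.013, 0.004, 0.067], [-0.003, -0.137, -0.991, 1.151], [0.0, 0.0, 0.0, 1.0]] 366.0730914814222
side [[-0.873, -0.195, 0.447, -0.212], [-0.487, 0.308, -0.817, 1.544], [0.022, -0.931, -0.364, 0.737], [0.0, 0.0, 0.0, 1.0]] 464.6741475212291
{'clock': 0.1, 'joint_pos': array([-6.04419093e+01,  2.05885456e+01,  6.39590034e-01, -1.65730013e-02,
       -7.01364795e+01, -1.65075736e+01]), 'qvel': array([ 0.11774146, -0.15190549,  0.17393041,  0.04746659,  0.03006328,
        0.03439339]), 'tau': array([-1.80111580e-03, -5.84161270e+01,  2.93752635e+01,  7.01556846e+00,
        1.02214603e-02, -5.90056379e-05]), 'tool_pos': array([ 0.15230867, -0.65717648,  0.24471062]), 'orientation': array([ 1.79913659e+02, -9.33945188e-03, -1.66955119e+02]), 'force': array([-0.66732761,  0.23395083,  0.80042961]), 'moment': array([-0.03878536, -0.00643873,  0.03421698]), 'gripper_force': 0.0, 'opening': 0.08790131718334174}
```

View pics/top0.png

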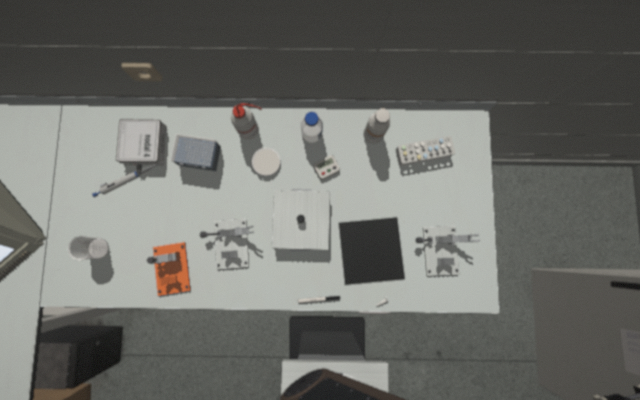

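View pics/side0.png

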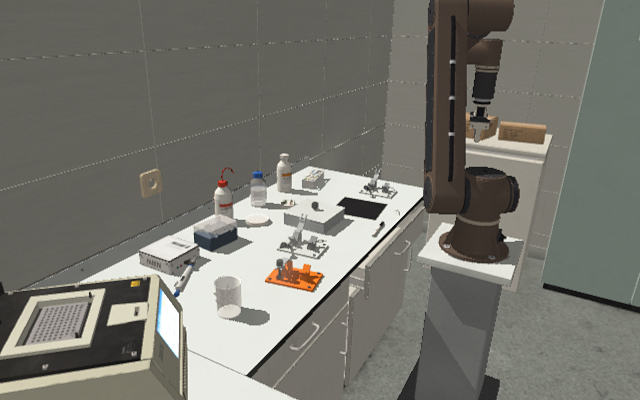

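Run:
```python
from h import *
p=cv2.imread("pics/top0.png"); d=np.load("top0.npy"); c=camera_model("top")
crop=lambda u,v:cv2.resize(p[v:v+70,u:u+80],None,fx=5,fy=5,interpolation=cv2.INTER_CUBIC)
a=np.hstack([crop(192,208),crop(402,216)])
cv2.imwrite("pics/clamps.png",a)
v,u=np.mgrid[0:400,0:640]; W=unproj(c,u,v,d); np.save("W.npy",W)
z=W[...,2]
# table noise
t=z[(W[...,0]>.3)&(W[...,0]<.7)&(abs(W[...,1])<.5)&(abs(z)<.02)]; print("table",np.median(t),t.std())
# mat
m=cv2.inRange(p[...,::1].max(2),0,60); m[:,:335]=0;m[:,412:]=0;m[:212]=0;m[290:]=0
n,lab,st,ce=cv2.connectedComponentsWithStats(m); k=1+st[1:,4].argmax(); 
pts=np.argwhere(lab==k)[:,::-1]; q=np.array([ray(c,*x,.002)[:2] for x in pts],np.float32)
print("mat",cv2.minAreaRect(q*1000))
# lid
s=(abs(z-.051)<.006); s[:,:265]=0;s[:,338:]=0;s[:180]=0;s[264:]=0
q=W[s][:,:2].astype(np.float32); print("lid",cv2.minAreaRect(q*1000),np.median(z[s]),s.sum())
s=(z>.066); s[:,:285]=0;s[:,320:]=0;s[:200]=0;s[240:]=0
print("knob",W[s].round(3).tolist())
for nm,(u0,u1,v0,v1) in dict(near=(195,270,205,280),far=(405,485,215,285)).items():
    s=np.zeros_like(m,bool); s[v0:v1,u0:u1]=1
    b=s&(z>.006)&(z<.016); q=W[b][:,:2].astype(np.float32); print(nm,"base",cv2.minAreaRect(q*1000),b.sum())
    h=s&(z>.055); print(np.c_[np.argwhere(h)[:,::-1],(W[h]*1000).round()].astype(int).tolist())
```

```text
table 0.0005086544731494058 0.003333203680444007
mat ((485.1742858886719, -110.78998565673828), (184.6235809326172, 177.73727416992188), 6.2144083976745605)
lid ((574.6546020507812, 108.74803161621094), (170.18878173828125, 176.8984375), 89.18658447265625) 0.049953567974468704 3170
knob [[0.476, 0.067, 1.151], [0.476, 0.067, 1.151], [0.476, 0.067, 1.151], [0.585, 0.115, 0.075], [0.585, 0.112, 0.078], [0.585, 0.109, 0.078], [0.585, 0.106, 0.079], [0.585, 0.103, 0.077], [0.582, 0.118, 0.076], [0.582, 0.115, 0.079], [0.582, 0.112, 0.078], [0.582, 0.109, 0.081], [0.582, 0.106, 0.076], [0.582, 0.103, 0.079], [0.582, 0.1, 0.077], [0.579, 0.118, 0.077], [0.579, 0.115, 0.083], [0.579, 0.112, 0.082], [0.579, 0.109, 0.08], [0.579, 0.106, 0.077], [0.579, 0.103, 0.079], [0.579, 0.1, 0.078], [0.58, 0.097, 0.077], [0.576, 0.121, 0.074], [0.576, 0.118, 0.078], [0.576, 0.115, 0.077], [0.576, 0.112, 0.083], [0.576, 0.109, 0.081], [0.576, 0.106, 0.08], [0.576, 0.103, 0.079], [0.576, 0.1, 0.08], [0.576, 0.097, 0.08], [0.573, 0.121, 0.077], [0.573, 0.118, 0.077], [0.573, 0.115, 0.077], [0.573, 0.112, 0.
[... 5589 characters left out ...]
476, 241, 516, -403, 84], [477, 241, 516, -403, 89], [478, 241, 516, -406, 89], [479, 241, 516, -411, 83], [419, 242, 512, -245, 56], [435, 242, 476, 67, 1151], [462, 242, 513, -373, 56], [464, 242, 513, -379, 56], [465, 242, 513, -382, 56], [466, 242, 513, -384, 59], [467, 242, 513, -385, 62], [468, 242, 513, -387, 65], [469, 242, 513, -390, 65], [445, 247, 476, 67, 1151], [449, 247, 476, 67, 1151], [425, 253, 476, 67, 1151], [427, 254, 476, 67, 1151], [441, 256, 476, 67, 1151], [431, 269, 476, 67, 1151], [470, 269, 476, 67, 1151], [419, 273, 476, 67, 1151], [409, 274, 476, 67, 1151], [411, 275, 476, 67, 1151], [426, 281, 476, 67, 1151], [418, 282, 476, 67, 1151], [409, 283, 476, 67, 1151]]
```

View pics/clamps.png

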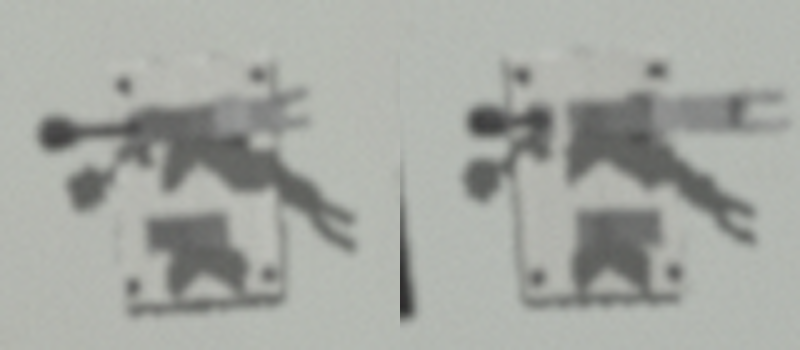

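The two steel-grey clamps are at about (231,244) and (441,251). The orange one at (171,269) is the look-alike, ruled out by its colour. The lidded tray is at (301,220) and the mat at (372,250). Next I'll head for the knob and then refine the clamps.

Call:
play_rows(deltas=[[0.0263,0.048,0,0,0,-0.0036],[0.0263,0.048,0,0,0,-0.0036],[0.0263,0.048,0,0,0,-0.0036],[0.0263,0.048,0,0,0,-0.0036],[0.0263,0.048,0,0,0,-0.0036],[0.0263,0.048,0,0,0,-0.0036],[0.0263,0.048,0,0,0,-0.0036],[0.0263,0.048,0,0,0,-0.0036],[0.0263,0.048,0,0,0,-0.0036],[0.0263,0.048,0,0,0,-0.0036]], gripper=1)

```text
clock: 1.1
tool_pos: [0.3631, -0.2719, 0.2455]
orientation: [180.0, 0.0, -173.5]
force: [0.5, -1.0, 0.3]
opening: 0.0875
gripper_force: 0.0
```

Run:
```python
from h import *
p=cv2.imread("pics/top0.png"); c=camera_model("top"); g=cv2.cvtColor(p,cv2.COLOR_BGR2GRAY).astype(float)
W=np.load("W.npy")
C={"A":((192,208),[(123,85),(258,75),(132,287),(268,273)]),"B":((402,216),[(122,76),(257,71),(137,278),(274,272)])}
for k,(o,L) in C.items():
    P=[]
    for x,y in L:
        u,v=o[0]+x/5-.4,o[1]+y/5-.4; iu,iv=int(round(u)),int(round(v))
        w=g[iv-2:iv+3,iu-2:iu+3]; w=np.clip(np.median(w)-8-w,0,None); yy,xx=np.mgrid[iv-2:iv+3,iu-2:iu+3]
        P.append(ray(c,(w*xx).sum()/w.sum(),(w*yy).sum()/w.sum(),.011))
    P=np.array(P); print(k,P.round(4)[:,:2].tolist(),P.mean(0)); e=P[0]+P[1]-P[2]-P[3]; f=P[0]+P[2]-P[1]-P[3]
    print(" yaw x",np.degrees(np.arctan2(e[1],e[0])),"yaw y",np.degrees(np.arctan2(-f[0],f[1])), np.linalg.norm(e)/2,np.linalg.norm(f)/2)
for k,(u0,u1,v0,v1) in dict(A=(215,245,248,262),B=(430,458,254,270)).items():
    w=W[v0:v1,u0:u1].reshape(-1,3); w=w[(w[:,2]>.025)&(w[:,2]<.06)]; print(k,"saddle-",w.min(0),w.max(0),w.mean(0),len(w))
```

```text
A [[0.558, 0.3724], [0.5659, 0.2886], [0.4342, 0.3604], [0.443, 0.2764]] [0.50030191 0.32443445 0.011     ]
 yaw x 5.588212920987216 yaw y 5.7021885362457265 0.12391870549679058 0.084283253472542
B [[0.5482, -0.2805], [0.5526, -0.3644], [0.4245, -0.2865], [0.429, -0.3705]] [ 0.48858479 -0.32547303  0.011     ]
 yaw x 2.789998770527011 yaw y 3.0352194395253163 0.12380071424960126 0.08402800451960321
A saddle- [0.45623216 0.29715988 0.02531724] [0.4775799  0.34569874 0.04872008] [0.46675814 0.32334752 0.03815054] 117
B saddle- [ 0.4442243  -0.34948101  0.02587446] [ 0.46573416 -0.30249844  0.04906225] [ 0.4549771  -0.32858053  0.03777942] 127
```

Call:
play_rows(deltas=[[0.0264,0.0476,0,0,0,-0.0036],[0.0264,0.0476,0,0,0,-0.0036],[0.0264,0.0476,0,0,0,-0.0036],[0.0264,0.0476,0,0,0,-0.0036],[0.0264,0.0476,0,0,0,-0.0036],[0.0264,0.0476,0,0,0,-0.0036],[0.0264,0.0476,0,0,0,-0.0036],[0.0264,0.0476,0,0,0,-0.0036],[0.0264,0.0476,0,0,0,-0.0036],[0.0264,0.0476,0,0,0,-0.0036]])

```text
clock: 2.1
tool_pos: [0.5744, 0.109, 0.2453]
orientation: [-180.0, -0.0, -179.9]
force: [1.6, -1.6, 0.5]
opening: 0.0876
gripper_force: 0.0
```

Call:
play_rows(deltas=[[0,0,-0.06,0,0,0],[0,0,-0.06,0,0,0],[0,0,-0.04,0,0,0],[0,0,-0.03,0,0,0],[0,0,-0.025,0,0,0],[0,0,0,0,0,0]])

```text
clock: 2.7
tool_pos: [0.5735, 0.107, 0.0719]
orientation: [-179.9, -0.1, -179.9]
force: [0.8, -0.1, -0.5]
opening: 0.088
gripper_force: 0.0
```

Call:
play_rows(deltas=[[0,0,0.001,0,0,0],[0,0,0,0,0,0],[0,0,0,0,0,0],[0,0,0,0,0,0],[0,0,0,0,0,0],[0,0,0,0,0,0],[0,0,0,0,0,0]], gripper=-1)

```text
clock: 3.4
tool_pos: [0.574, 0.1072, 0.0744]
orientation: [180.0, 0.0, -179.9]
force: [-0.3, 0.1, -0.1]
opening: 0.0375
gripper_force: 0.0
```

Call:
play_rows(deltas=[[0,0,0.01,0,0,0],[0,0,0.02,0,0,0],[0,0,0.02,0,0,0],[0,0,0.02,0,0,0],[0,0,0.02,0,0,0],[0,0,0,0,0,0]])

```text
clock: 4.0
tool_pos: [0.5751, 0.1077, 0.1487]
orientation: [179.9, 0.2, -179.9]
force: [-0.0, 0.5, -2.4]
opening: 0.0246
gripper_force: 30.0
```

Run:
```python
from h import *
p,d,c=snap("top"); s,_,_=snap("side")
v,u=np.mgrid[0:400,0:640]; W=unproj(c,u,v,d); np.save("W1.npy",W)
for dx in(-.07,0,.07):
  for dy in(-.075,.075):
    m=(abs(W[...,0]-.575-dx)<.012)&(abs(W[...,1]-.108-dy)<.008)&(W[...,2]<.3); print(dx,dy,np.median(W[m][:,2]).round(4),m.sum())
a=cv2.resize(s[150:260,260:420],None,fx=2.5,fy=2.5); b=cv2.resize(p[170:280,255:415],None,fx=2.5,fy=2.5); cv2.imwrite("pics/lift.png",np.hstack([a,b]))
```

```text
-0.07 -0.075 0.1083 39
-0.07 0.075 0.1103 42
0 -0.075 0.2368 62
0 0.075 nan 0
0.07 -0.075 0.111 48
0.07 0.075 nan 0
  return _methods._mean(a, axis=axis, dtype=dtype,
  ret = ret.dtype.type(ret / rcount)
```

View pics/lift.png

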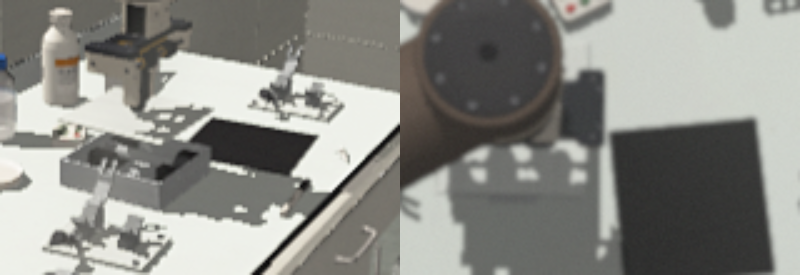

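The lid hangs level, but the jaws hold only the top of the knob: the TCP is 43 mm above the lid origin. I'll set it back down and regrip deeper.

Call:
play_rows(deltas=[[0,0,-0.025,0,0,0],[0,0,-0.025,0,0,0],[0,0,-0.015,0,0,0],[0,0,-0.009,0,0,0],[0,0,0,0,0,0]])

```text
clock: 4.6
tool_pos: [0.5736, 0.1069, 0.0871]
orientation: [-179.9, -0.1, -179.9]
force: [-1.5, -1.2, 0.4]
opening: 0.0242
gripper_force: 30.0
```

Call:
play_rows(deltas=[[0,0,0,0,0,0],[0,0,0,0,0,0],[0,0,0,0,0,0],[0,0,-0.01,0,0,0],[0,0,-0.0095,0,0,0],[0,0,0,0,0,0]], gripper=0)

```text
clock: 5.2
tool_pos: [0.5738, 0.1072, 0.0706]
orientation: [-180.0, -0.0, -179.9]
force: [-0.3, -0.5, -0.3]
opening: 0.0439
gripper_force: 0.0
```

Call:
play_rows(deltas=[[0,0,0,0,0,0],[0,0,0,0,0,0],[0,0,0,0,0,0],[0,0,0,0,0,0],[0,0,0,0,0,0],[0,0,0,0,0,0],[0,0,0,0,0,0]], gripper=-1)

```text
clock: 5.9
tool_pos: [0.5738, 0.1072, 0.0714]
orientation: [-180.0, -0.0, -179.9]
force: [-0.8, -0.0, -3.0]
opening: 0.0249
gripper_force: 30.0
```

Call:
play_rows(deltas=[[0,0,0.02,0,0,0],[0,0,0.04,0,0,0],[0,0,0.035,0,0,0],[-0.0185,-0.0455,0,0,0,0],[-0.0185,-0.0455,0,0,0,0],[-0.0185,-0.0455,0,0,0,0],[-0.0185,-0.0455,0,0,0,0],[-0.0185,-0.0455,0,0,0,0],[-0.0185,-0.0455,0,0,0,0],[0,0,0,0,0,0]])

```text
clock: 6.9
tool_pos: [0.4825, -0.1141, 0.1473]
orientation: [-180.0, -0.1, 179.9]
force: [0.5, 0.3, -3.2]
opening: 0.0248
gripper_force: 30.0
```

Call:
play_rows(deltas=[[0,0,-0.04,0,0,0],[0,0,-0.04,0,0,0],[0,0,-0.03,0,0,0],[0,0,-0.015,0,0,0],[0,0,-0.008,0,0,0],[0,0,-0.006,0,0,0],[0,0,0,0,0,0]])

```text
clock: 7.6
tool_pos: [0.4853, -0.111, 0.0363]
orientation: [-180.0, -0.0, -179.9]
force: [-0.3, -0.0, -3.1]
opening: 0.0253
gripper_force: 30.0
```

Call:
play_rows(deltas=[[0,0,-0.003,0,0,0],[0,0,-0.001,0,0,0],[0,0,0,0,0,0]])

```text
clock: 7.9
tool_pos: [0.4854, -0.1111, 0.0335]
orientation: [180.0, 0.0, -179.9]
force: [0.3, 0.1, -2.4]
opening: 0.025
gripper_force: 30.0
```

Call:
play_rows(deltas=[[0,0,0,0,0,0],[0,0,0,0,0,0],[0,0,0,0,0,0],[0,0,0,0,0,0],[0,0,0.03,0,0,0],[0,0,0.06,0,0,0],[0,0,0.06,0,0,0],[0,0,0.02,0,0,0],[-0.06,0,0,0,0,0],[-0.05,0,0,0,0,0]], gripper=0)

```text
clock: 8.9
tool_pos: [0.3961, -0.1111, 0.1693]
orientation: [180.0, 0.0, -179.9]
force: [-0.7, 0.8, -0.1]
opening: 0.0442
gripper_force: 0.0
```

Run:
```python
from h import *
p,d,c=snap("top"); cv2.imwrite("top1.png",p)
v,u=np.mgrid[0:400,0:640]; W=unproj(c,u,v,d); z=W[...,2]
m=(abs(W[...,0]-.485)<.13)&(abs(W[...,1]+.111)<.13)&(z>.006)&(z<.02); q=W[m][:,:2].astype(np.float32)*1000
print("lid",cv2.minAreaRect(q),np.median(z[m]),m.sum())
t=(abs(W[...,0]-.5745)<.078)&(abs(W[...,1]-.108)<.078)&(z>.028)&(z<.06); q=W[t]; 
for sgn in(1,-1):
    w=q[(abs(q[:,1]-.108-sgn*.034)<.012)]; print(sgn,len(w), w.mean(0) if len(w) else None, w.max(0) if len(w) else None,w.min(0) if len(w) else None)
cv2.imwrite("pics/tray.png",cv2.resize(p[175:290,255:415],None,fx=5,fy=5,interpolation=cv2.INTER_CUBIC))
```

```text
lid ((501.3227233886719, -95.48941040039062), (187.32284545898438, 238.52188110351562), 13.953129768371582) 0.010669504198952628 2619
1 0 None None None
-1 271 [0.57081254 0.07684777 0.03513084] [0.64537584 0.08598699 0.04296868] [0.50182431 0.0637079  0.02819444]
```

View pics/tray.png

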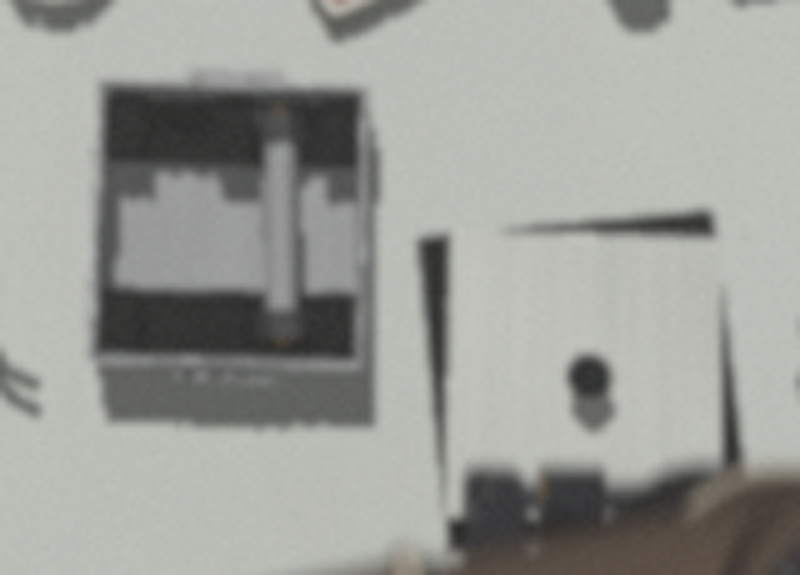

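The lid lies on the mat, with its knob at about crop (590,375). The tray holds one column, on its -y side, from crop (278,105) to (281,345). The other trough is empty.

Run:
```python
from h import *
p=cv2.imread("top1.png"); c=camera_model("top"); g=cv2.cvtColor(p,cv2.COLOR_BGR2GRAY).astype(float)
f=lambda x,y:(x/5+255-.4,y/5+175-.4)
for t in[(278,105),(281,345),(279,225),(265,225),(298,225)]: print(t,ray(c,*f(*t),.030).round(4))
print(ray(c,*f(590,375),.042).round(4), get_obs()["tool_pos"])
# tray corners (rim outer)
for t in[(103,83),(368,88),(93,358),(360,365)]: print(ray(c,*f(*t),.046).round(4))
```

```text
(278, 105) [0.6509 0.0804 0.03  ]
(281, 345) [0.503  0.0764 0.03  ]
(279, 225) [0.5763 0.0787 0.03  ]
(265, 225) [0.5762 0.0873 0.03  ]
(298, 225) [0.5764 0.067  0.03  ]
[ 0.4874 -0.1096  0.042 ] [ 0.38916478 -0.11167141  0.1683646 ]
[0.6606 0.1876 0.046 ]
[0.6596 0.0253 0.046 ]
[0.4934 0.1889 0.046 ]
[0.4914 0.0288 0.046 ]
```

Call:
play_rows(deltas=[[0.0334,0.0338,0,0,0,0],[0.0334,0.0338,0,0,0,0],[0.0334,0.0338,0,0,0,0],[0.0334,0.0338,0,0,0,0],[0.0334,0.0338,0,0,0,0],[0.0334,0.0338,0,0,0,0],[0.0334,0.0338,0,0,0,0],[0,0,-0.05,0,0,0],[0,0,-0.05,0,0,0],[0,0,0,0,0,0]], gripper=-0.14)

```text
clock: 9.95
tool_pos: [0.5807, 0.077, 0.084]
orientation: [-179.8, -0.5, -180.0]
force: [-1.4, 0.0, 0.2]
opening: 0.0378
gripper_force: 0.0
```

Call:
play_rows(deltas=[[0,0,-0.025,0,0,0],[0,0,-0.025,0,0,0],[0,0,-0.012,0,0,0],[0,0,-0.01,0,0,0],[0,0,0,0,0,0]])

```text
clock: 10.45
tool_pos: [0.5843, 0.078, 0.0317]
orientation: [-180.0, -0.0, -179.9]
force: [-0.5, -0.0, 0.1]
opening: 0.0378
gripper_force: 0.0
```

Call:
play_rows(deltas=[[0,0,0,0,0,0],[0,0,0,0,0,0],[0,0,0,0,0,0],[0,0,0,0,0,0],[0,0,0,0,0,0],[0,0,0,0,0,0]], gripper=-1)

```text
clock: 11.05
tool_pos: [0.5847, 0.0782, 0.0324]
orientation: [180.0, 0.1, -179.9]
force: [-1.3, -0.4, 5.7]
opening: 0.0191
gripper_force: 30.0
```

Call:
play_rows(deltas=[[0,0,0,0,0,0],[0,0,0,0,0,0],[-0.005,0,0,0,0,0],[-0.005,0,0,0,0,0],[0,0,-0.002,0,0,0]], gripper=-0.3)

```text
clock: 11.55
tool_pos: [0.5755, 0.0781, 0.0299]
orientation: [180.0, -0.0, -179.9]
force: [-0.1, 0.2, 0.5]
opening: 0.0303
gripper_force: 0.0
```

Call:
play_rows(deltas=[[0,0,0,0,0,0],[0,0,0,0,0,0],[0,0,0,0,0,0],[0,0,0,0,0,0],[0,0,0,0,0,0]], gripper=-1)

```text
clock: 12.05
tool_pos: [0.5762, 0.0781, 0.0299]
orientation: [-180.0, -0.0, -179.9]
force: [-0.1, -0.2, 1.0]
opening: 0.0193
gripper_force: 29.9
```

Call:
play_rows(deltas=[[0,0,0.03,0,0,0],[0,0,0.05,0,0,0],[0,0,0.05,0,0,0],[0,0,0.03,0,0,0],[0,0,0,0,0,0]])

```text
clock: 12.55
tool_pos: [0.5781, 0.0788, 0.1618]
orientation: [179.9, 0.3, -179.9]
force: [0.5, 0.5, -3.0]
opening: 0.0189
gripper_force: 29.9
```

Call:
play_rows(deltas=[[-0.0137,0.044,0,0,0,0.0045],[-0.0137,0.044,0,0,0,0.0045],[-0.0137,0.044,0,0,0,0.0045],[-0.0137,0.044,0,0,0,0.0045],[-0.0137,0.044,0,0,0,0.0045],[-0.0137,0.044,0,0,0,0.0045],[-0.0137,0.044,0,0,0,0.0045],[0,0,0,0,0,0],[0,0,0,0,0,0]])

```text
clock: 13.45
tool_pos: [0.4984, 0.3248, 0.1563]
orientation: [-179.9, -0.1, -174.2]
force: [0.0, 0.9, -2.9]
opening: 0.0191
gripper_force: 30.0
```

Run:
```python
from h import *
print(get_obs()["tool_pos"],get_obs()["orientation"])
p,d,c=snap("top"); s,ds,cs=snap("side")
for n,dd,cc in(("top",d,c),("side",ds,cs)):
    v,u=np.mgrid[0:400,0:640]; W=unproj(cc,u,v,dd)
    R=np.array([[np.cos(.0986),np.sin(.0986)],[-np.sin(.0986),np.cos(.0986)]]); L=(W[...,:2]-[.5003,.3244])@R.T
    m=(abs(L[...,0])<.12)&(abs(L[...,1])<.022)&(W[...,2]>.135)&(W[...,2]<.18); l=L[m]
    print(n,m.sum(),l.min(0),l.max(0),W[m][:,2].max())
    for a in np.arange(-.09,.09,.01):
        k=(l[:,0]>=a)&(l[:,0]<a+.01)
        if k.any(): print(round(a,2),k.sum(),l[k].mean(0).round(4),W[m][k][:,2].max().round(3))
cv2.imwrite("pics/overA.png",np.hstack([cv2.resize(p[190:290,190:290],(400,400)),cv2.resize(s[170:270,240:340],(400,400))]))
```

```text
[0.49839362 0.32481242 0.15627769] [-1.79910692e+02 -1.28748209e-01 -1.74160053e+02]
top 183 [-0.07436027 -0.01346917] [0.07117307 0.01577556] 0.1679303816606832
-0.08 13 [-0.0718 -0.0002] 0.167
-0.07 41 [-0.065 -0.002] 0.168
-0.06 36 [-0.0555 -0.0016] 0.168
-0.05 30 [-0.045  -0.0007] 0.165
-0.04 4 [-0.0394  0.0027] 0.163
0.05 30 [ 0.0563 -0.0017] 0.168
0.06 28 [0.0642 0.0003] 0.168
0.07 1 [ 0.0712 -0.0019] 0.158
side 279 [-0.07692263 -0.02179498] [0.06757045 0.0219193 ] 0.17944777226680442
-0.08 24 [-0.0723  0.0011] 0.166
-0.07 29 [-0.0652  0.0083] 0.167
-0.06 17 [-0.0549  0.0051] 0.166
-0.05 16 [-0.0457  0.0058] 0.163
-0.04 19 [-0.0351  0.0043] 0.164
-0.03 19 [-0.0245  0.0057] 0.162
-0.02 41 [-0.0132  0.0047] 0.179
-0.01 21 [-0.0062 -0.0058] 0.179
-0.0 3 [0.0044 0.021 ] 0.154
0.01 3 [0.0153 0.016 ] 0.155
0.02 14 [0.0249 0.0063] 0.164
0.03 19 [0.035  0.0065] 0.163
0.04 17 [0.0456 0.0072] 0.165
0.05 20 [0.0538 0.0092] 0.166
0.06 17 [0.0635 0.0088] 0.164
```

View pics/overA.png

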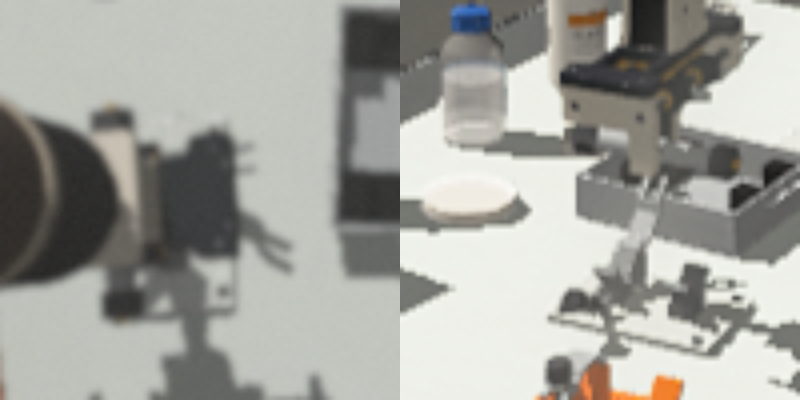

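Call:
play_rows(deltas=[[0.002,0,-0.04,0,0,0],[0,0,-0.04,0,0,0],[0,0,-0.03,0,0,0],[0,0,-0.015,0,0,0],[0,0,-0.008,0,0,0],[0,0,0,0,0,0],[0,0,0,0,0,0]])

```text
clock: 14.25
tool_pos: [0.5018, 0.3249, 0.0526]
orientation: [179.9, 0.1, -174.2]
force: [-0.2, -0.2, -3.3]
opening: 0.0191
gripper_force: 30.0
```

Call:
play_rows(deltas=[[0,0,-0.004,0,0,0],[0,0,-0.004,0,0,0],[0,0,0,0,0,0]])

```text
clock: 14.55
tool_pos: [0.5013, 0.3248, 0.0454]
orientation: [180.0, 0.0, -174.2]
force: [0.3, 0.5, -1.9]
opening: 0.0193
gripper_force: 30.0
```

Call:
play_rows(deltas=[[0,0,-0.001,0,0,0],[0,0,0,0,0,0],[0,0,0,0,0,0],[0,0,0,0,0,0],[0,0,0.03,0,0,0],[0,0,0.05,0,0,0],[0,0,0.05,0,0,0],[0,0,0.04,0,0,0],[0,-0.06,0,0,0,-0.01],[0,-0.06,0,0,0,-0.01]], gripper=0)

```text
clock: 15.55
tool_pos: [0.5013, 0.2287, 0.1815]
orientation: [179.9, 0.1, -177.8]
force: [0.4, -0.9, -0.1]
opening: 0.0438
gripper_force: 0.0
```

Call:
play_rows(deltas=[[0,-0.06,0,0,0,-0.01],[0,-0.06,0,0,0,0],[-0.03,-0.05,0,0,0,0],[-0.03,-0.05,0,0,0,0],[0,0,0,0,0,0]], gripper=-1)

```text
clock: 16.05
tool_pos: [0.4497, 0.0488, 0.1803]
orientation: [180.0, -0.1, -179.8]
force: [0.9, 1.0, 1.4]
opening: 0.0096
gripper_force: 0.0
```

```bash
cat > clamp.py <<'E'
from h import *
import sys
def frame(k):
    o,y={"A":((.5003,.3244),5.65),"B":((.4886,-.3255),2.9)}[k]; y=np.radians(y); return np.array(o),np.array([[np.cos(y),-np.sin(y)],[np.sin(y),np.cos(y)]])
def local(k,W):
    o,R=frame(k); L=W.copy(); L[...,:2]=(W[...,:2]-o)@R; return L
def world(k,x,y):
    o,R=frame(k); return o+R@[x,y]
def cloud(n):
    p,d,c=snap(n); v,u=np.mgrid[0:400,0:640]; return p,unproj(c,u,v,d)
E
python3 - <<'E'
from clamp import *
p,W=cloud("top"); s,Ws=cloud("side"); o=get_obs(); print(o["tool_pos"],o["opening"])
L=local("A",W)
m=(abs(L[...,0])<.09)&(abs(L[...,1])<.02)&(L[...,2]>.035)&(L[...,2]<.07); l=L[m]; print("col",l.min(0).round(3),l.max(0).round(3))
for a in np.arange(-.08,.08,.02):
    k=(l[:,0]>=a)&(l[:,0]<a+.02); print(round(a,2),k.sum(),l[k].mean(0).round(4) if k.any() else "")
for n,w in(("top",W),("side",Ws)):
  for k in "AB":
    L=local(k,w); m=(abs(L[...,0]-.033)<.011)&(L[...,1]<-.03)&(L[...,1]>-.12)&(L[...,2]>.055)&(L[...,2]<.14); l=L[m]-[0,-.027,.046]
    r=np.hypot(l[:,1],l[:,2]); a=np.arctan2(l[:,2],l[:,1]); j=r>.035
    print(n,k,"strap",m.sum(),np.median(a[j]) if j.any() else 0, r.max() if len(r) else 0)
    m=(abs(L[...,0]-.033)<.012)&(L[...,1]>.05)&(L[...,1]<.1)&(L[...,2]>.025)&(L[...,2]<.075); l=L[m]; print("  nut",m.sum(),l.mean(0),l.min(0),l.max(0)) if m.any() else 0
cv2.imwrite("pics/colA.png",np.hstack([cv2.resize(p[200:290,190:280],(400,400)),cv2.resize(s[180:270,250:340],(400,400))]))
for k in "AB": print(k,world(k,.033,-.1),world(k,.033,0),world(k,.033,.12))
E
```

```text
[0.45295457 0.05180522 0.18098714] 0.003039601384724544
col [-0.073 -0.02   0.036] [0.074 0.02  0.057]
-0.08 35 [-0.0655 -0.0008  0.0506]
-0.06 64 [-0.05   -0.0011  0.0488]
-0.04 82 [-0.0308 -0.0008  0.0457]
-0.02 42 [-0.0099  0.0003  0.0484]
0.0 49 [ 0.0097 -0.0004  0.0479]
0.02 85 [ 0.0307 -0.0005  0.0456]
0.04 57 [ 0.0499 -0.0005  0.0485]
0.06 38 [ 0.0657 -0.0016  0.0504]
top A strap 54 2.4843638484098154 0.07304593161012239
  nut 58 [0.03262066 0.06911574 0.04422734] [0.02440639 0.05075343 0.02612858] [0.04090033 0.08334121 0.05487194]
top B strap 85 2.5520975708328675 0.07200767686324464
  nut 58 [0.03248202 0.07334735 0.04584424] [0.02397756 0.05008873 0.03064105] [0.04222559 0.08580926 0.05511964]
side A strap 58 2.5184741828273016 0.07053919504455608
  nut 36 [0.02948176 0.07981935 0.04324194] [0.02164186 0.06257643 0.0306783 ] [0.04157559 0.08951813 0.05290233]
side B strap 27 2.659952518806276 0.07237611874048303
  nut 17 [0.02950836 0.07816095 0.04347393] [0.02180061 0.05404123 0.02931648] [0.0390057  0.08980058 0.05146599]
A [0.54298482 0.22813471] [0.53313968 0.32764889] [0.52132552 0.44706592]
B [ 0.52661703 -0.42370237] [ 0.52155774 -0.32383043] [ 0.51548659 -0.20398411]
```

View pics/colA.png

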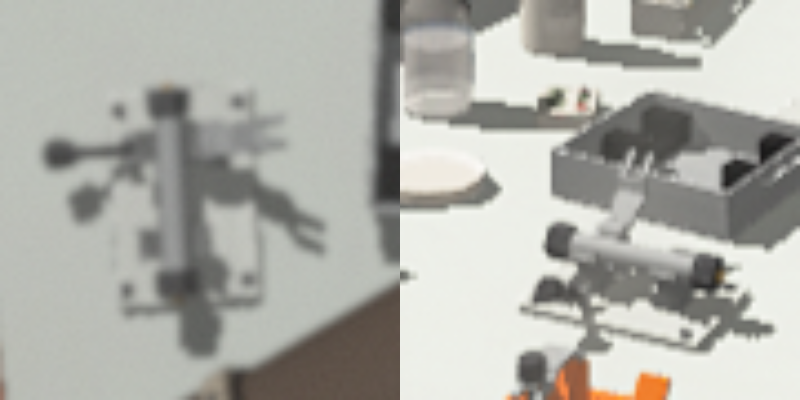

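The column rests in both saddles of clamp A, level and centred to about 1 mm, with the tube top at 52 mm. Next I'll shut strap A with closed fingers.

Call:
play_rows(deltas=[[0.0288,0.048,0,0,0,0.0078],[0.0288,0.048,0,0,0,0.0078],[0.0288,0.048,0,0,0,0.0078],[0.0288,0.048,0,0,0,0.0078],[0,0,-0.04,0,0,0],[0,0,-0.04,0,0,0],[0,0,-0.024,0,0,0],[0,0,0,0,0,0],[0,0,0,0,0,0]], gripper=-1)

```text
clock: 17.05
tool_pos: [0.5458, 0.207, 0.0972]
orientation: [-180.0, -0.0, -174.0]
force: [-0.4, -0.2, 0.2]
opening: 0.0001
gripper_force: 0.0
```

Call:
play_rows(deltas=[[-0.0017,0.0166,0,0,0,0],[-0.0017,0.0166,0,0,0,0],[-0.0017,0.0166,0,0,0,0],[-0.0017,0.0166,0,0,0,0],[-0.0017,0.0166,0,0,0,0],[-0.0017,0.0164,0.001,0,0,0],[-0.001,0.01,0,0,0,0],[-0.001,0.01,-0.005,0,0,0],[-0.001,0.009,-0.009,0,0,0],[0,0,0,0,0,0]])

```text
clock: 18.05
tool_pos: [0.5338, 0.3098, 0.0851]
orientation: [-180.0, -0.1, -174.0]
force: [0.5, -0.8, 0.4]
opening: 0.0002
gripper_force: 0.0
```

Call:
play_rows(deltas=[[-0.0007,0.0075,-0.008,0,0,0],[-0.0007,0.0075,-0.001,0,0,0],[0,0,-0.001,0,0,0],[0,0,0,0,0,0]])

```text
clock: 18.45
tool_pos: [0.5331, 0.3199, 0.0787]
orientation: [-179.9, -0.1, -174.0]
force: [-1.7, -3.6, 8.6]
opening: 0.0002
gripper_force: 4.4
```

Call:
play_rows(deltas=[[0,0,-0.002,0,0,0],[0,0,0,0,0,0],[0,0,0.04,0,0,0],[0,0,0.06,0,0,0],[-0.0045,0.044,0,0,0,0],[-0.0045,0.044,0,0,0,0],[-0.0045,0.044,0,0,0,0],[-0.002,0.028,0,0,0,0],[0,0,0,0,0,0]])

```text
clock: 19.35
tool_pos: [0.5203, 0.4514, 0.1555]
orientation: [-180.0, -0.1, -173.9]
force: [-0.2, -1.3, -0.1]
opening: 0.0003
gripper_force: 0.0
```

Run:
```python
from clamp import *
o=get_obs(); t=o["tool_pos"]; print(t,local("A",t[None])[0])
s,Ws=cloud("side"); L=local("A",Ws)
m=(abs(L[...,0]-.033)<.011)&(L[...,1]>-.03)&(L[...,1]<.05)&(L[...,2]>.03)&(L[...,2]<.08); l=L[m]
for y in np.arange(-.03,.05,.01):
    k=(l[:,1]>=y)&(l[:,1]<y+.01); print(round(y,3),k.sum(),np.percentile(l[k][:,2],90).round(4) if k.any() else "")
m=(abs(L[...,0]-.033)<.014)&(L[...,1]>.05)&(L[...,1]<.1)&(L[...,2]>.025)&(L[...,2]<.075); l=L[m]; print("nut",m.sum(),l.mean(0),l.min(0),l.max(0))
W=np.load("W.npy"); m=(W[...,1]>.44)&(W[...,1]<.62)&(W[...,0]>.3)&(W[...,0]<.6)&(W[...,2]>.02)&(W[...,2]<.3); print("orange",W[m].min(0),W[m].max(0))
cv2.imwrite("pics/strapA.png",cv2.resize(s[180:270,230:350],(800,600),interpolation=cv2.INTER_CUBIC))
```

```text
[0.52032075 0.45135856 0.15548709] [0.03242273 0.12437071 0.15548709]
-0.03 4 0.0503
-0.02 6 0.0594
-0.01 9 0.0596
0.0 12 0.0597
0.01 23 0.058
0.02 17 0.0541
0.03 10 0.053
0.04 5 0.0514
nut 38 [0.02935516 0.07841189 0.04258052] [0.02183292 0.05027948 0.02770809] [0.04228058 0.09155103 0.05215914]
orange [0.37464833 0.47772651 0.02063929] [0.47211175 0.55586701 0.07834651]
```

View pics/strapA.png

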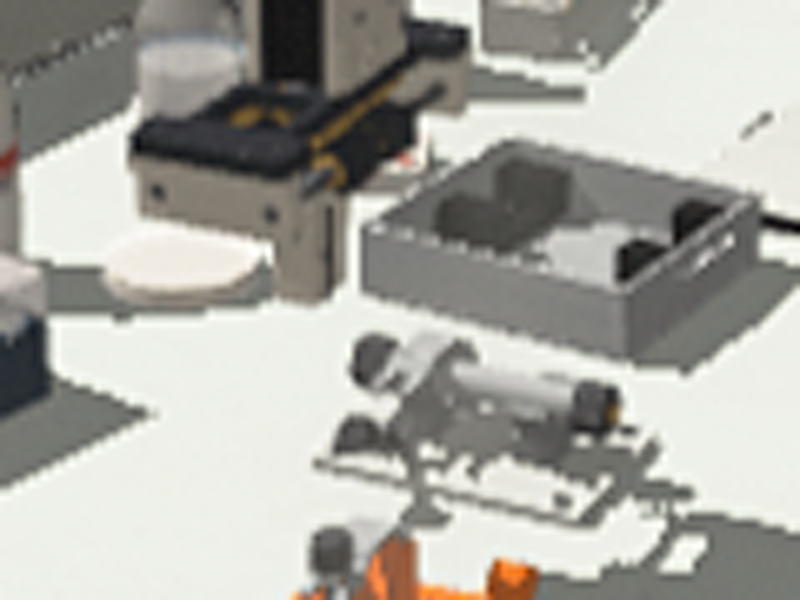

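Strap A is down: the arch is at 60 mm and the ear at 53 mm. The nut is out at local y≈0.078. Next is bolt A.

Call:
play_rows(deltas=[[0,0,-0.04,0,0,0],[0,0,-0.04,0,0,0],[0,0,-0.035,0,0,0],[0,0,-0.012,0,0,0],[0,0,0,0,0,0],[0.0019,-0.019,0,0,0,0],[0.001,-0.01,0.004,0,0,0],[0.001,-0.012,0.009,0,0,0],[0,0,0,0,0,0]])

```text
clock: 20.3
tool_pos: [0.5259, 0.4204, 0.0717]
orientation: [179.4, 0.4, -174.0]
force: [-7.3, 12.4, 10.7]
opening: 0.0003
gripper_force: 7.8
```

Run:
```python
from clamp import *
s,Ws=cloud("side"); o=get_obs(); t=o["tool_pos"]; print(t,local("A",t[None])[0],o["force"],o["moment"],o["orientation"])
cv2.imwrite("pics/boltA.png",cv2.resize(s[170:260,240:360],(800,600),interpolation=cv2.INTER_CUBIC))
```

```text
[0.52592331 0.42061054 0.07152232] [0.03497089 0.09322049 0.07152232] [-6.53617095 12.520024   10.92729983] [ 4.1898977   2.75339098 -0.12502105] [ 179.41785841    0.42592303 -173.97190239]
```

View pics/boltA.png

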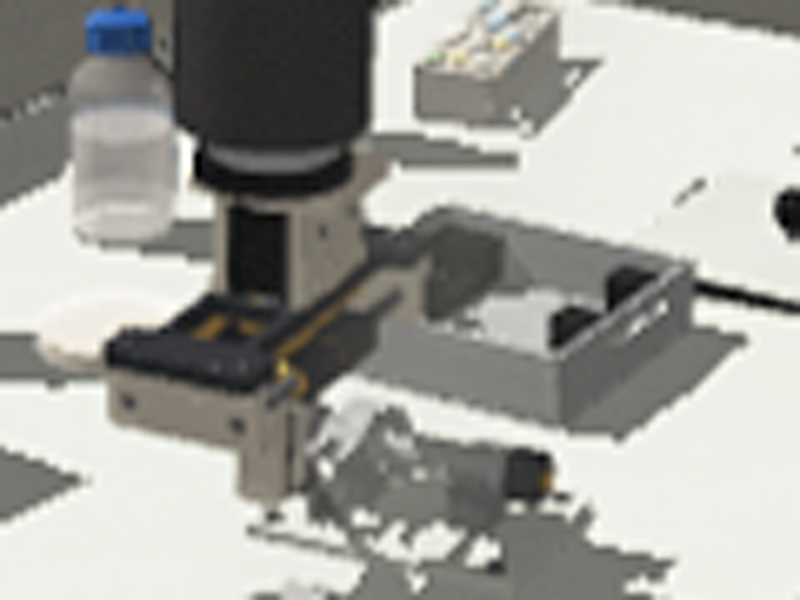

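The finger's lower edge is jammed against the nut's end face, because I came in too high. I'll back off and come in lower, below the nut's outer corner.

Call:
play_rows(deltas=[[-0.002,0.02,0.01,0,0,0],[-0.003,0.03,0,0,0,0],[0,0,0,0,0,0],[0,0,0,0,0,0]])

```text
clock: 20.75
tool_pos: [0.5203, 0.4562, 0.0748]
orientation: [180.0, 0.0, -174.0]
force: [0.7, -1.1, 0.9]
opening: 0.0005
gripper_force: 0.0
```

Run:
```python
from clamp import *
s,Ws=cloud("side"); o=get_obs(); t=o["tool_pos"]; print(t,local("A",t[None])[0],o["force"].round(1),o["orientation"])
L=local("A",Ws); m=(abs(L[...,0]-.033)<.014)&(L[...,1]>.05)&(L[...,1]<.1)&(L[...,2]>.012)&(L[...,2]<.06); l=L[m]; print("nut",m.sum(),l.mean(0),l.min(0),l.max(0))
```

```text
[0.52032658 0.45571014 0.07448038] [0.03285695 0.12870057 0.07448038] [-0.1 -0.8 -0.1] [-1.79989171e+02 -2.55400647e-03 -1.74022805e+02]
nut 32 [0.02909977 0.07122506 0.05174904] [0.01973093 0.05002806 0.02989539] [0.04032309 0.08379358 0.05993527]
```

Call:
play_rows(deltas=[[0,0,-0.02,0,0,0],[0,0,-0.012,0,0,0],[0,0,0,0,0,0],[0.0016,-0.0165,0,0,0,0],[0.0016,-0.0165,0,0,0,0],[0.0007,-0.0072,0.005,0,0,0],[0.0007,-0.0072,0.0075,0,0,0],[0,0,0,0,0,0]])

```text
clock: 21.6
tool_pos: [0.5248, 0.4178, 0.0602]
orientation: [179.9, 0.1, -174.1]
force: [-0.3, 0.0, 0.8]
opening: 0.0002
gripper_force: 0.0
```

Call:
play_rows(deltas=[[0.0007,-0.0075,0.006,0,0,0],[0.0007,-0.0075,0.006,0,0,0],[0.001,-0.01,0.0075,0,0,0],[0.0007,-0.0075,0.006,0,0,0],[0,0,0,0,0,0],[0,0,0,0,0,0]])

```text
clock: 22.2
tool_pos: [0.5265, 0.3918, 0.0789]
orientation: [-180.0, -0.0, -174.0]
force: [0.7, -0.4, 0.3]
opening: 0.0005
gripper_force: 0.0
```

Run:
```python
from clamp import *
s,Ws=cloud("side"); o=get_obs(); t=o["tool_pos"]; print(t,local("A",t[None])[0],o["force"].round(1),o["orientation"])
cv2.imwrite("pics/boltA2.png",cv2.resize(s[180:250,260:350],(720,560),interpolation=cv2.INTER_CUBIC))
```

```text
[0.52645413 0.3919329  0.07867993] [0.03267577 0.06462991 0.07867993] [-0.1  0.1  0.2] [-1.79986999e+02 -1.15610485e-02 -1.74034187e+02]
```

View pics/boltA2.png

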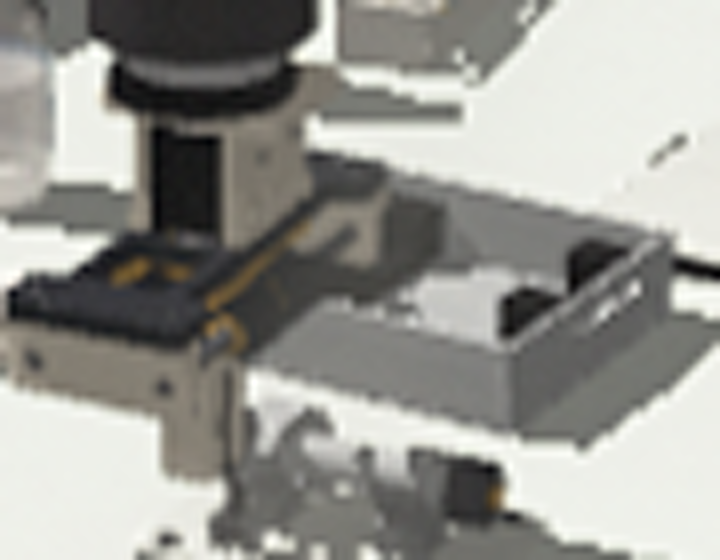

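Call:
play_rows(deltas=[[0.0003,-0.003,0,0,0,0],[0.0002,-0.002,0,0,0,0],[0,0,0,0,0,0]])

```text
clock: 22.55
tool_pos: [0.5269, 0.3881, 0.0786]
orientation: [-180.0, -0.0, -174.0]
force: [-1.4, -0.4, -0.0]
opening: 0.0004
gripper_force: 0.2
```

Call:
play_rows(deltas=[[-0.004,0.04,0,0,0,0],[-0.002,0.02,0.02,0,0,0],[0,0,0,0,0,0]])

```text
clock: 22.85
tool_pos: [0.5227, 0.4388, 0.0963]
orientation: [179.9, 0.1, -173.9]
force: [-0.3, 0.2, 0.4]
opening: 0.0005
gripper_force: 0.0
```

```bash
cat >> clamp.py <<'E'
def report(k):
    for n in("side","top"):
        s,Ws=cloud(n); L=local(k,Ws); m=(abs(L[...,0]-.033)<.012)&(L[...,1]>.02)&(L[...,1]<.1)&(L[...,2]>.012)&(L[...,2]<.085); l=L[m]
        for y in np.arange(.02,.1,.01):
            j=(l[:,1]>=y)&(l[:,1]<y+.01)
            if j.any(): print(n,round(y,3),j.sum(),l[j][:,2].min().round(3),l[j][:,2].max().round(3))
    o=get_obs(); t=o["tool_pos"]; print(t,local(k,t[None])[0],o["force"].round(1))
E
python3 -c "
from clamp import *
report('A')"
```

```text
side 0.02 11 0.024 0.074
side 0.03 62 0.012 0.077
side 0.04 29 0.012 0.078
side 0.09 1 0.082 0.082
top 0.02 26 0.049 0.078
top 0.03 40 0.017 0.078
top 0.04 5 0.013 0.072
[0.52179566 0.43615267 0.09452096] [0.03239344 0.10909349 0.09452096] [ 0.4 -0.4 -0.6]
```

```bash
cat >> clamp.py <<'E'
def nut(k):
    for n in("side","top"):
        s,W=cloud(n); L=local(k,W); m=(abs(L[...,0]-.033)<.014)&(L[...,1]>.0)&(L[...,1]<.075)&(L[...,2]>.062)&(L[...,2]<.084); l=L[m]
        print(n,m.sum(),l.mean(0),l.min(0),l.max(0))
E
python3 -c "
from clamp import *
nut('A')"
```

```text
side 31 [0.02942699 0.03819111 0.07107935] [0.02161034 0.02817466 0.06280163] [0.03855451 0.04614002 0.07792746]
top 32 [0.03215599 0.03033107 0.07357106] [0.02347017 0.00335518 0.06405787] [0.04105096 0.03760306 0.0786864 ]
```

Bolt A is upright: nut centre at y≈0.034 and top at 78 mm. Going over to clamp B.

Call:
play_rows(deltas=[[0,0,0.05,0,0,0],[0,0,0.05,0,0,0],[0,-0.06,0,0,0,-0.0022],[0,-0.06,0,0,0,-0.0022],[0,-0.06,0,0,0,-0.0022],[0,-0.06,0,0,0,-0.0022],[0,-0.06,0,0,0,-0.0022],[0,-0.06,0,0,0,-0.0022],[0,-0.06,0,0,0,-0.0022],[0,-0.06,0,0,0,-0.0022]])

```text
clock: 24.05
tool_pos: [0.521, 0.0495, 0.1745]
orientation: [-180.0, -0.0, -177.2]
force: [0.8, 0.5, 0.3]
opening: 0.0002
gripper_force: 0.0
```

Call:
play_rows(deltas=[[0,-0.06,0,0,0,0],[0,-0.06,0,0,0,0],[0,-0.06,0,0,0,0],[0,-0.06,0,0,0,0],[0,-0.06,0,0,0,0],[0,-0.06,0,0,0,0],[0,-0.06,0,0,0,0],[0,-0.06,0,0,0,0],[0,-0.06,0,0,0,0],[0.0076,-0.03,0,0,0,0]])

```text
clock: 25.05
tool_pos: [0.526, -0.4076, 0.1738]
orientation: [180.0, -0.1, -177.4]
force: [0.0, 1.8, -0.7]
opening: 0.0005
gripper_force: 0.0
```

Call:
play_rows(deltas=[[0,0,0,0,0,0],[0,0,0,0,0,0]])

```text
clock: 25.25
tool_pos: [0.5268, -0.4045, 0.1736]
orientation: [179.9, -0.1, -177.3]
force: [-0.6, 0.3, -0.6]
opening: 0.0005
gripper_force: 0.0
```

Call:
play_rows(deltas=[[0.001,-0.055,0,0,0,0],[0,0,-0.045,0,0,0],[0,0,-0.045,0,0,0],[0,0,-0.022,0,0,0],[0,0,0,0,0,0],[0,0,0,0,0,0]])

```text
clock: 25.85
tool_pos: [0.5292, -0.4473, 0.0858]
orientation: [-180.0, -0.0, -177.1]
force: [1.0, -1.0, 1.1]
opening: 0.0005
gripper_force: 0.0
```

Call:
play_rows(deltas=[[-0.0009,0.0171,0,0,0,0],[-0.0009,0.0171,0.006,0,0,0],[-0.0009,0.0171,0.006,0,0,0],[-0.0009,0.0171,0.006,0,0,0],[-0.0009,0.0171,0,0,0,0],[-0.0009,0.0171,0,0,0,0],[-0.0005,0.01,-0.001,0,0,0],[-0.0005,0.01,-0.005,0,0,0],[-0.0005,0.009,-0.009,0,0,0],[0,0,0,0,0,0]])

```text
clock: 26.85
tool_pos: [0.523, -0.3408, 0.087]
orientation: [179.9, -0.0, -177.1]
force: [0.1, -0.9, 0.5]
opening: 0.0004
gripper_force: 0.2
```

Call:
play_rows(deltas=[[-0.0004,0.0075,-0.008,0,0,0],[-0.0004,0.0075,-0.002,0,0,0],[0,0,-0.001,0,0,0],[0,0,0,0,0,0]])

```text
clock: 27.25
tool_pos: [0.5226, -0.3302, 0.0788]
orientation: [180.0, -0.0, -177.2]
force: [-1.7, 1.9, 7.0]
opening: 0.0003
gripper_force: 3.4
```

Call:
play_rows(deltas=[[0,0,-0.002,0,0,0],[0,0,0,0,0,0],[0,0,0.04,0,0,0],[0,0,0.045,0,0,0],[-0.0022,0.041,0,0,0,0],[-0.0022,0.041,0,0,0,0],[-0.0022,0.041,0,0,0,0],[-0.0022,0.041,0,0,0,0],[0,0,0,0,0,0],[0,0,0,0,0,0]])

```text
clock: 28.25
tool_pos: [0.5156, -0.1986, 0.1448]
orientation: [180.0, -0.0, -177.1]
force: [0.5, -1.2, -0.1]
opening: 0.0003
gripper_force: 0.0
```

```bash
python3 -c "
from clamp import *
report('B')
_,W=cloud('top'); m=(abs(W[...,0]-.49)<.12)&(W[...,1]>-.23)&(W[...,1]<-.02)&(W[...,2]>.03)&(W[...,2]<.06); print('knob',m.sum(),W[m].mean(0))"
```

```text
side 0.02 12 0.014 0.058
side 0.03 5 0.022 0.052
side 0.04 10 0.014 0.053
side 0.05 2 0.012 0.028
side 0.06 1 0.042 0.042
side 0.07 6 0.037 0.051
side 0.08 9 0.036 0.053
side 0.09 1 0.046 0.046
[ 0.51570203 -0.19970225  0.14478358] [0.0334318  0.12426548 0.14478358] [ 0.4  0.5 -0.3]
knob 0 [nan nan nan]<string>:4: RuntimeWarning: Mean of empty slice.
  ret = um.true_divide(
```

Call:
play_rows(deltas=[[0,0,-0.05,0,0,0],[0,0,-0.05,0,0,0],[0,0,-0.027,0,0,0],[0,0,0,0,0,0],[0,0,0,0,0,0],[0.0007,-0.0135,0,0,0,0],[0.0007,-0.0135,0.002,0,0,0],[0.0004,-0.0072,0.007,0,0,0],[0.0004,-0.0072,0.008,0,0,0],[0,0,0,0,0,0]])

```text
clock: 29.4
tool_pos: [0.5188, -0.2313, 0.0602]
orientation: [179.9, 0.2, -177.2]
force: [-3.5, 19.3, 15.2]
opening: 0.0006
gripper_force: 9.8
```

Call:
play_rows(deltas=[[0.0004,-0.0075,0.006,0,0,0],[0.0004,-0.0075,0.006,0,0,0],[0.0005,-0.01,0.009,0,0,0],[0.0004,-0.0075,0.007,0,0,0],[0.0002,-0.005,0,0,0,0],[0,0,0,0,0,0],[0,0,0,0,0,0]])

```text
clock: 30.1
tool_pos: [0.5186, -0.2628, 0.0792]
orientation: [180.0, -0.0, -177.2]
force: [0.1, 0.1, 0.5]
opening: 0.0004
gripper_force: 0.0
```

Call:
play_rows(deltas=[[0,0,0.03,0,0,0],[0,0,0.06,0,0,0],[-0.003,0.06,0,0,0,0],[-0.001,0.022,0,0,0,0],[0,0,0,0,0,0],[0,0,0,0,0,0]])

```text
clock: 30.7
tool_pos: [0.5158, -0.1965, 0.1514]
orientation: [-180.0, -0.0, -177.1]
force: [-0.3, -0.0, 0.3]
opening: 0.0003
gripper_force: 0.0
```

```bash
python3 -c "
from clamp import *
report('B')"
```

```text
side 0.02 10 0.018 0.073
side 0.03 27 0.014 0.075
side 0.04 16 0.014 0.078
side 0.05 2 0.062 0.076
[ 0.51575915 -0.19724513  0.15119268] [0.03361316 0.12671656 0.15119268] [ 1.2  0.1 -0.6]
```

Call:
play_rows(deltas=[[-0.02,0.05,0.01,0,0,0],[-0.02,0.05,0.01,0,0,0],[-0.02,0.05,0,0,0,-0.004],[-0.03,0.05,0,0,0,-0.004],[-0.03,0.05,0,0,0,-0.004],[0,0.05,0,0,0,-0.004],[0,0,0,0,0,0]], gripper=0)

```text
clock: 31.5
tool_pos: [0.4203, 0.046, 0.1681]
orientation: [180.0, 0.1, -179.9]
force: [1.0, 0.3, -0.6]
opening: 0.0433
gripper_force: 0.0
```

Run:
```python
from clamp import *
o=get_obs(); print(o["tool_pos"],o["orientation"])
nut('B'); nut('A'); report('A')
p,W=cloud('top'); z=W[...,2]
a=(abs(W[...,0]-.49)<.12)&(W[...,1]>-.23)&(W[...,1]<-.02); m=a&(z>.03)&(z<.06); print('knob',m.sum(),W[m].min(0),W[m].max(0),W[m].mean(0))
m=a&(p.min(2)>150)&(z>.006)&(z<.02)
L=local("A",W); m=(abs(L[...,0])<.09)&(abs(L[...,1])<.02)&(L[...,2]>.035)&(L[...,2]<.07); l=L[m]; print("col",l.min(0).round(3),l.max(0).round(3))
cv2.imwrite("pics/late.png",cv2.resize(p[200:290,200:480],None,fx=2.85,fy=2.85,interpolation=cv2.INTER_CUBIC))
```

```text
[0.42029481 0.04604551 0.16807673] [ 1.79954268e+02  9.85536935e-02 -1.79882212e+02]
side 13 [0.03048826 0.03936377 0.07055712] [0.02158148 0.03091693 0.06515182] [0.03926903 0.04650359 0.07756018]
top 40 [0.03194096 0.03503169 0.0737021 ] [0.0239671  0.00017005 0.06230021] [0.03975865 0.04544098 0.07979855]
side 32 [0.02935768 0.03795675 0.07060188] [0.02158428 0.02577537 0.0620885 ] [0.04015508 0.04587279 0.07829864]
top 45 [0.03199708 0.03233365 0.07259914] [0.02221573 0.00715536 0.06206187] [0.04297214 0.04298511 0.07942678]
side 0.02 11 0.02 0.076
side 0.03 58 0.012 0.076
side 0.04 32 0.014 0.076
top 0.02 26 0.049 0.075
top 0.03 39 0.02 0.078
top 0.04 9 0.049 0.078
[0.41990409 0.04199048 0.16725   ] [-0.10780894 -0.27312245  0.16725   ] [-0.1 -0.6 -0.1]
knob 58 [ 0.47418256 -0.12080757  0.03258741] [ 0.49826498 -0.0987888   0.04511719] [ 0.48577345 -0.10968145  0.03926869]
col [-0.073 -0.02   0.036] [0.074 0.02  0.064]
```

View pics/late.png

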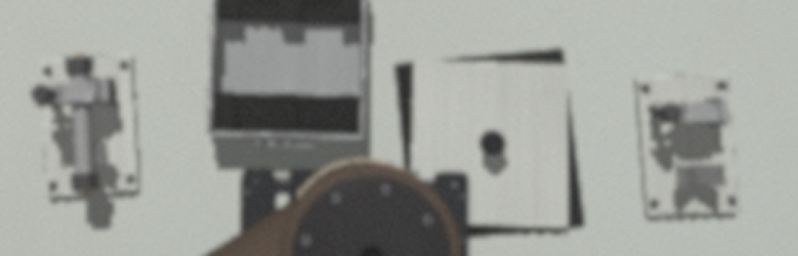

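Both straps are shut and both nuts upright, the column is in place, and the lid's knob is at crop (493,145), where I left it. Now for the lid.

Call:
play_rows(deltas=[[0.0205,-0.0479,0,0,0,0],[0.0205,-0.0479,0,0,0,0],[0.0205,-0.0479,0,0,0,0],[0.0205,-0.0479,0,0,0,0],[0,0,-0.05,0,0,0],[0,0,-0.04,0,0,0],[0,0,0,0,0,0],[0,0,0,0,0,0]], gripper=0)

```text
clock: 32.65
tool_pos: [0.4853, -0.111, 0.0957]
orientation: [-180.0, -0.1, 179.9]
force: [0.3, 0.2, 0.4]
opening: 0.0438
gripper_force: 0.0
```

Call:
play_rows(deltas=[[0,0,-0.04,0,0,0],[0,0,-0.025,0,0,0],[0,0,-0.0115,0,0,0],[0,0,0,0,0,0],[0,0,0,0,0,0]])

```text
clock: 33.15
tool_pos: [0.4866, -0.11, 0.0358]
orientation: [180.0, 0.1, 180.0]
force: [0.9, 0.2, 0.1]
opening: 0.0439
gripper_force: 0.0
```

Call:
play_rows(deltas=[[0,0,0,0,0,0],[0,0,0,0,0,0],[0,0,0,0,0,0],[0,0,0,0,0,0],[0,0,0,0,0,0],[0,0,0,0,0,0],[0,0,0,0,0,0]], gripper=-1)

```text
clock: 33.85
tool_pos: [0.4859, -0.1102, 0.0351]
orientation: [-180.0, 0.1, 180.0]
force: [-1.2, 0.5, 6.1]
opening: 0.0247
gripper_force: 30.0
```

Call:
play_rows(deltas=[[0,0,0.02,0,0,0],[0,0,0.05,0,0,0],[0,0,0.05,0,0,0],[0,0,0.02,0,0,0],[0,0,0,0,0,0]])

```text
clock: 34.35
tool_pos: [0.4868, -0.11, 0.1488]
orientation: [180.0, 0.3, 179.9]
force: [0.5, -0.3, -2.4]
opening: 0.0248
gripper_force: 30.0
```

Call:
play_rows(deltas=[[0.0183,0.0453,0,0,0,0],[0.0183,0.0453,0,0,0,0],[0.0183,0.0453,0,0,0,0],[0.0183,0.0453,0,0,0,0],[0.0183,0.0453,0,0,0,0],[0.0183,0.0453,0,0,0,0],[0,0,0,0,0,0],[0,0,0,0,0,0],[0,0,0,0,0,0]])

```text
clock: 35.25
tool_pos: [0.5721, 0.1065, 0.1448]
orientation: [-179.9, -0.2, 179.9]
force: [0.6, 0.2, -3.1]
opening: 0.0249
gripper_force: 30.0
```

Run:
```python
from clamp import *
o=get_obs(); print(o["tool_pos"],o["orientation"],o["opening"],o["force"].round(1))
p,W=cloud('top'); s,Ws=cloud('side')
for dx in(-.07,0,.07):
  for dy in(-.075,.075):
    r=[]
    for w in(W,Ws):
        m=(abs(w[...,0]-.575-dx)<.012)&(abs(w[...,1]-.108-dy)<.008)&(w[...,2]<.3); r.append((np.median(w[m][:,2]).round(4),m.sum()) if m.any() else None)
    print(dx,dy,r)
# lid edges in top view: points at lid height
for n,w in(("top",W),("side",Ws)):
    m=(abs(w[...,2]-.122)<.012)&(abs(w[...,0]-.575)<.11)&(abs(w[...,1]-.108)<.11); q=w[m]
    if len(q): print(n,len(q),np.percentile(q,[1,99],axis=0).round(4).tolist(),cv2.minAreaRect(q[:,:2].astype(np.float32)*1000),np.median(q[:,2]))
cv2.imwrite("top_lid.png",p); cv2.imwrite("side_lid.png",s)
```

```text
[0.57214016 0.10654342 0.14481034] [-1.79937842e+02 -1.54699376e-01  1.79909291e+02] 0.02488642998424728 [ 0.6  0.2 -3.1]
-0.07 -0.075 [(np.float64(0.1209), np.int64(42)), (np.float64(0.0429), np.int64(23))]
-0.07 0.075 [(np.float64(0.1209), np.int64(46)), (np.float64(0.0305), np.int64(48))]
0 -0.075 [(np.float64(0.2343), np.int64(59)), (np.float64(0.0223), np.int64(51))]
0 0.075 [None, (np.float64(0.0438), np.int64(62))]
0.07 -0.075 [(np.float64(0.1204), np.int64(53)), (np.float64(0.0372), np.int64(27))]
0.07 0.075 [None, (np.float64(0.0243), np.int64(63))]
top 1272 [[0.4837, 0.0247, 0.1162], [0.6559, 0.1899, 0.1246]] ((572.1029052734375, 107.92141723632812), (168.8458251953125, 176.9612274169922), 89.35157012939453) 0.12066257360494426
side 713 [[0.4831, 0.0255, 0.1154], [0.6587, 0.1926, 0.1304]] ((573.297119140625, 105.81652069091797), (177.36785888671875, 182.98388671875), 89.48594665527344) 0.12122388104046267
```

Call:
play_rows(deltas=[[0.0026,0.001,-0.03,0,0,0],[0,0,-0.025,0,0,0],[0,0,-0.01,0,0,0],[0,0,-0.006,0,0,0],[0,0,-0.005,0,0,0],[0,0,-0.004,0,0,0],[0,0,0,0,0,0],[0,0,0,0,0,0]])

```text
clock: 36.15
tool_pos: [0.5756, 0.1082, 0.0828]
orientation: [180.0, 0.0, 179.9]
force: [-0.5, 0.8, -1.8]
opening: 0.0248
gripper_force: 30.0
```

Call:
play_rows(deltas=[[0,0,-0.004,0,0,0],[0,0,-0.004,0,0,0],[0,0,-0.003,0,0,0],[0,0,0,0,0,0],[0,0,0,0,0,0]])

```text
clock: 36.65
tool_pos: [0.5753, 0.1081, 0.0741]
orientation: [-180.0, 0.0, 179.9]
force: [-3.9, 0.4, 4.3]
opening: 0.0249
gripper_force: 30.0
```

Call:
play_rows(deltas=[[0,0,0,0,0,0],[0,0,0,0,0,0],[0,0,0,0,0,0],[0,0,0,0,0,0],[0,0,0.03,0,0,0],[0,0,0.06,0,0,0],[0,0,0.04,0,0,0],[-0.03,-0.05,0,0,0,0],[-0.03,-0.05,0,0,0,0],[-0.03,-0.05,0,0,0,0]], gripper=0)

```text
clock: 37.65
tool_pos: [0.5025, -0.0129, 0.1777]
orientation: [180.0, 0.0, 180.0]
force: [0.2, -0.7, -0.7]
opening: 0.0437
gripper_force: 0.0
```

Call:
play_rows(deltas=[[-0.03,-0.05,0,0,0,0],[-0.03,-0.05,0,0,0,0],[-0.01,-0.05,0,0,0,0],[0,0,0,0,0,0],[0,0,0,0,0,0]])

```text
clock: 38.15
tool_pos: [0.4472, -0.1328, 0.1777]
orientation: [180.0, 0.0, 179.8]
force: [0.6, 1.0, 0.3]
opening: 0.0443
gripper_force: 0.0
```

Run:
```python
from clamp import *
p,W=cloud('top'); z=W[...,2]; m=(abs(z-.051)<.008)&(abs(W[...,0]-.575)<.12)&(abs(W[...,1]-.108)<.12); q=W[m]
print("lid",cv2.minAreaRect(q[:,:2].astype(np.float32)*1000),np.median(q[:,2]))
A=np.c_[q[:,:2]-q[:,:2].mean(0),np.ones(len(q))]; print("tilt",np.linalg.lstsq(A,q[:,2],rcond=None)[0])
L=local("A",W); m=(abs(L[...,0])<.09)&(abs(L[...,1])<.02)&(L[...,2]>.035)&(L[...,2]<.064); l=L[m]; print("col",l.min(0).round(3),l.max(0).round(3))
nut('A'); nut('B')
s,_,_=snap("side")
cv2.imwrite("pics/final.png",np.vstack([cv2.resize(p[180:290,200:480],(800,314)),cv2.resize(s[165:265,250:530],(800,286))]))
```

```text
lid ((573.8322143554688, 108.86042785644531), (170.2471466064453, 180.73268127441406), 89.07212829589844) 0.049917430796922235
tilt [0.00143455 0.00135796 0.0499106 ]
col [-0.073 -0.02   0.035] [0.074 0.02  0.063]
side 32 [0.02940846 0.03785769 0.07055139] [0.02250885 0.02519335 0.06276787] [0.03866685 0.0481062  0.07768869]
top 42 [0.0321767  0.03277193 0.07366456] [0.02328488 0.00052342 0.06217559] [0.04195012 0.04296655 0.07872006]
side 16 [0.02909608 0.03971749 0.06928281] [0.02131426 0.02879224 0.06222401] [0.04351821 0.05065659 0.078226  ]
top 34 [0.03326081 0.0357867  0.07292244] [0.02746145 0.01783297 0.06211637] [0.03974944 0.04335256 0.07816992]
```

View pics/final.png

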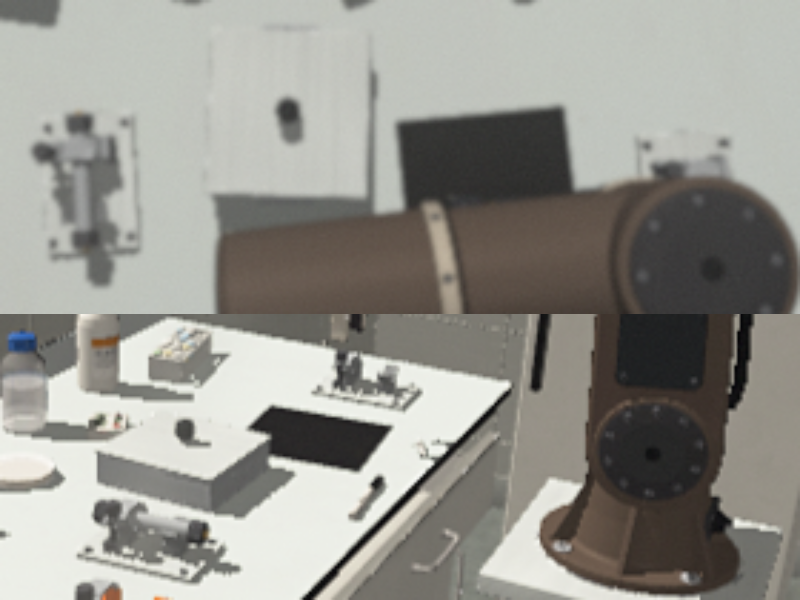

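The lid is back on the tray, level at its original height. The column is in clamp A, and both clamps are strapped and bolted. The arm is clear, so I'm handing in.

```bash
python3 -c "
from plant import *
print(close_job())"
```

```text
the job is handed in; nothing more can be done
None
```

The job is handed in, but no verdict came back: the tray held one column, which now lies in the left-hand clamp (+y side); both clamps are strapped and bolted, and the lid is back on the tray by the last camera check.

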